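Take the orange filter cover off the air sampler

ROBOT

A 6-joint arm with a two-finger parallel gripper is mounted at the origin on a cart in front of the work surface, level with it; the furniture and walls round the work are solid. World frame = base frame: x ahead of the robot, y to its left, z up, the work surface at z = 0. Lengths are in m, angles in degrees, forces in N, time in s.
With the tool pointing down it reaches from about 0.325 to 0.85 m from the base axis. Payload 4.4 kg.
Tool frame: the origin (TCP) lies at the very end of the fingers, on their centre line; the grasp point (between the pads) lies 19 mm behind it; z points along the fingers, y is the line along which they close (so a half turn about z gives the same grasp; the last joint's range is limited). The gripper opens to 94 mm and grips with 3 to 60 N. Pads are 16 mm wide; open, the fingers measure 119 mm over their backs; the gripper's body (75 mm by 177 mm) begins 78 mm behind the grasp point.
Start: joints at [67.58, 11.837, 88.321, -0, 79.842, -8.623], TCP at [0.137, 0.558, 0.205] pointing down, gripper open.
Joint ranges: [-156.59, 156.59], [-49.26, 127.26], [12.9, 141.05], [-63.56, 243.56], [4.71, 150.69], [-161.64, 161.64]. Speed limits (degrees/s): [159.86, 159.86, 180, 180, 180, 180].

INTERFACE

Orientations are given as [roll, pitch, yaw] about the fixed x, y, z axes, in that order (R = Rz(yaw) Ry(pitch) Rx(roll)).
In Python, from plant import * gives the robot as it stands.
- The arm moves only by the tool play_rows, never from a script. Its argument "series" is text: rows parted by semicolons, each of 7 numbers parted by spaces: the opening, from 0 (shut) to 1 (fully open), then the shift along the tool's x, y, z in mm, then the turn, a rotation vector about the tool's x, y, z in degrees. A call has exactly 10 rows; each row is the pose to reach, as a shift and turn from the pose commanded when the call began, along the tool's axes at that moment; what a row does not reach only later rows make up. A row lasts 1/10 s, in which the tool goes at most 50 mm and 8.59 degrees, less where a joint would pass 70% of its speed; a pose out of reach is approached as far as the arm can. A call with a gripper value outside its range is refused whole. The fingers move at their own pace and stop on an object; "squeeze" is the grip in N (left out, the last holds). Time passes only in rows, so rows that repeat a pose let the fingers close, or fill a call up. It gives the time, the measured TCP pose, the force, the opening and the grip force at its end, in the units of the state.
- get_obs(): the state, without advancing time (a new reading comes with each control period).
- get_image(name): name is "scene" or "top" or "wrist"; returns a dict with "pixels" (480x640x3 uint8, red, green, blue), "intrinsics" (3x3 intrinsics, pixels), "dist" ([k1, k2, p1, p2, k3] as OpenCV has them; the pictures are not rectified), "R" (3x3) and "t" (3): a world point X has camera coordinates R X + t. Camera axes: x right, y down, z forward; pixel columns grow to the right and rows downward; lengths in m; the calibration is good to about 2 mm. A picture is of the moment at which its call begins. There is no depth.
- hand_in(): hands the job in; it is judged then, once.
The state is a dict: "t": time; "joint_pos": joint angles; "joint_vel": joint speeds; "joint_torque": joint torques, N m; "ee_pos": TCP position; "tcp_rot": TCP orientation; "wrist_force": force on the tool from outside, world axes, zero at the start; "ft_torque": the same for the moment, N m; "gripper_width": opening from 0.0 (shut) to 1.0 (fully open); "grasp_force": force on a finger pad.
Only numpy, scipy, OpenCV 4.12 (cv2) and the standard library are available. Lean on these libraries where they do the work, as an engineer would, in place of code of your own. Each camera call takes 0.05 s, during which the arm holds its last target. There are 200 camera calls.

TASK

The filter under the orange cover of the white air sampler is due for a change: take that cover off. It is held by a bayonet: take it by its upright grip bar, twist it counter-clockwise as seen from above until it is free of the steel lips (nearly a quarter turn, about 75 degrees), lift it straight off, and set it down gently in the green tray, flat on its underside with the grip bar up. Leave the blue cover fitted and locked.

Things in the scene. Friction and masses are not known exactly. Their poses are not given: they have to be found in the camera images.
- sampler: White air sampler, fixed, 130x270x52 mm; origin: centre of underside; z up, x to the brass barbs. Two sockets at y = +70, -70, rim 66 up; steel lips, tops 79 up, hook over the cover's lugs. Locked: cover's x within 8 deg of sampler's x. Turned counter-clockwise from above (easily), lugs are free from 65 deg on, solid stop at 86: lift straight up at 75. Clear of the lips once raised 30 mm.
- orange_cover_grip (a point): Orange cover to take off, loose, 90 g, on either socket. mm: 66 across, 81 over its two lugs (along its x), 58 tall, black plug 60 across and 10 deep below. Point: middle of its grip bar (along x, 52 long, 16 thick), on the turning axis, 11 below the bar top, 47 above the cover's flat underside. Fitted and locked: point 103 above the worktop.
- blue_cover_grip (a point): Blue cover, same but for colour, locked on the other socket; stays. Point: middle of its grip bar (along x, 52 long, 16 thick), on the turning axis, 11 below the bar top, 47 above the cover's flat underside.
- parts_tray: Green open empty tray, light, loose, 198 (x) x 268 (y) mm, rim 22 mm high. Origin: centre of its underside; z up. Inner floor 2 mm above the worktop; a cover standing in it has its grip point 49 mm above the worktop.

How it is judged:
By the outcome, as a careful person would: the job done as asked, in the order asked, and still so for the second after the job is handed in, with the robot touching nothing.
It also fails if it takes over 45 s, if anything falls off the work surface, if the arm or the gripper's body presses on something with over 40 N, if the wrist force passes 120 N, or if a joint passes its speed limit or range.

## Working session

There is one attempt and no reset: what is moved stays moved. The work goes in short steps, Python scripts to look and compute and a tool call to move; the robot and the scene stay as the last step left them, time stands still between calls to the robot, and variables do not carry over. Pictures are saved under pics/ and viewed, at most 10 in all, crops included, and the job is handed in when it is done.

Besides the shell and the picture viewer there is one more tool, called after "Call:" by a JSON object that holds its "name" and its "arguments". play_rows: Moves the arm, as the interface text tells. Its arguments: {"type":"object","properties":{"series":{"type":"string"},"squeeze":{"type":"number"}},"required":["series"]}

```bash
mkdir -p pics
python3 - <<'E'
from plant import *
import cv2,pickle
d={}
for n in("scene","top"):
    d[n]=get_image(n); cv2.imwrite(f"pics/{n}0.png",d[n]["pixels"][:,:,::-1])
    print(n,d[n]["intrinsics"].tolist(),d[n]["dist"],(-d[n]["R"].T@d[n]["t"]))
pickle.dump(d,open("d0.pkl","wb"))
o=get_obs();print(o["t"],o["ee_pos"],o["tcp_rot"],o["gripper_width"])
E
```

```text
scene [[498.02045439007526, 0.0, 323.585519270018], [0.0, 498.02045439007526, 235.30519662616152], [0.0, 0.0, 1.0]] [0.00625838 0.         0.         0.         0.        ] [0.2697711  0.38031834 0.82520158]
top [[451.45349699892654, 0.0, 314.24812636407887], [0.0, 451.45349699892654, 241.75358638216304], [0.0, 0.0, 1.0]] [-0.04292943  0.          0.          0.          0.        ] [ 0.48212756 -0.17624919  1.0421666 ]
0.1 [0.13686354 0.55773737 0.20439304] [-1.79882869e+02 -1.69678053e-02  1.66203687e+02] 1.0005252600992458
```

View pics/scene0.png

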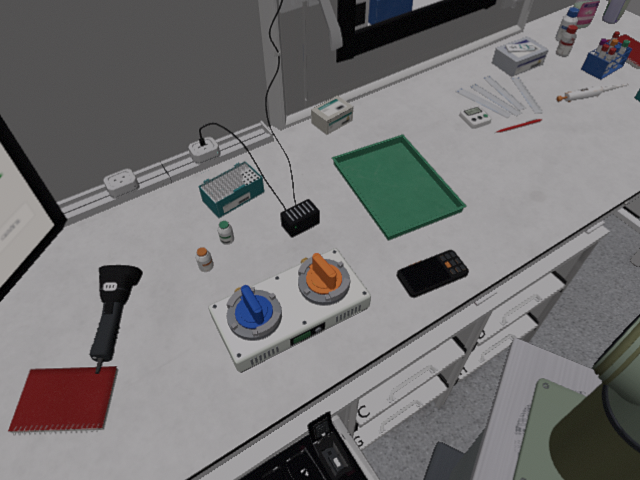

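View pics/top0.png

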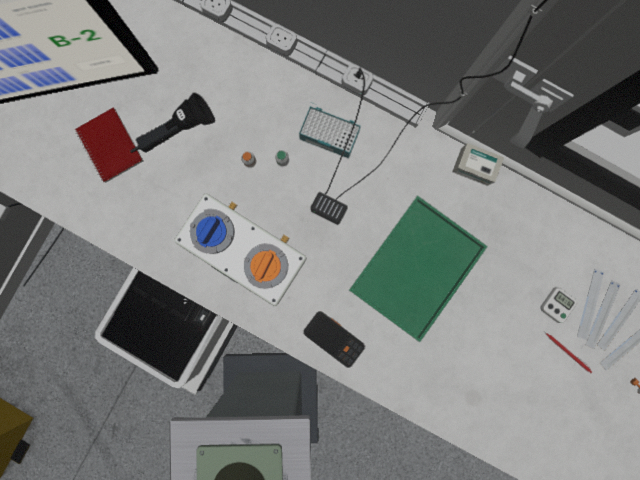

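The scene view shows the sampler with the blue cover at about (253,311) and orange at (324,278), tray centre near (398,185). In the top view orange is at (266,266), blue at (212,231), and the barbs at (233,205) and (286,239). Tray corners are at about (418,197), (486,246), (420,340) and (350,291). I'll zoom in to measure.

```bash
cat > h.py <<'E'
import cv2,numpy as np
def ray(im,px):
    u=cv2.undistortPoints(np.array(px,float).reshape(-1,1,2),im["intrinsics"],im["dist"]).reshape(-1,2)
    d=np.c_[u,np.ones(len(u))]@im["R"]
    return -im["R"].T@im["t"],d
def onz(im,px,z):
    c,d=ray(im,px); return c+d*((z-c[2])/d[:,2])[:,None]
def proj(im,X):
    return cv2.projectPoints(np.array(X,float).reshape(-1,3),cv2.Rodrigues(im["R"])[0],im["t"],im["intrinsics"],im["dist"])[0].reshape(-1,2)
E
python3 - <<'E'
from h import *
import pickle
d=pickle.load(open("d0.pkl","rb"))
t=d["top"]["pixels"][:,:,::-1];s=d["scene"]["pixels"][:,:,::-1]
a=cv2.resize(t[185:310,170:310],None,fx=5,fy=5,interpolation=cv2.INTER_CUBIC)[:600]
b=cv2.resize(s[240:375,205:375],None,fx=4,fy=4,interpolation=cv2.INTER_CUBIC)
cv2.imwrite("pics/ta.png",a);cv2.imwrite("pics/sb.png",b)
hsv=cv2.cvtColor(np.ascontiguousarray(t),cv2.COLOR_BGR2HSV)
for n,lo,hi in(("o",(5,120,60),(20,255,255)),("b",(105,120,60),(125,255,255)),("g",(65,90,40),(90,255,255))):
    m=cv2.inRange(hsv,lo,hi);k,l,st,c=cv2.connectedComponentsWithStats(m)
    i=1+np.argsort(-st[1:,4])[:2] if n!="g" else [1+np.argmax(st[1:,4])]
    print(n,c[i],st[i,4])
    if n=="g":
        q=(l==i[0]).astype(np.uint8);r=cv2.minAreaRect(cv2.findContours(q,0,2)[0][0])
        bx=cv2.boxPoints(r);print(bx,onz(d["top"],bx,.022))
for c in(((266,266),(212,231))): print(onz(d["top"],c,.1))
E
```

```text
o [[265.04471545 265.63550136]
 [246.61538462 156.01923077]] [738  52]
b [[210.41679627 231.09020218]
 [  9.63013699  29.67123288]] [643  73]
g [[417.37526739 268.67984109]] [9817]
[[348.9125  290.17703]
 [416.83456 195.84085]
 [487.3035  246.57846]
 [419.38144 340.91464]] [[ 0.44057352 -0.2551725   0.022     ]
 [ 0.65154419 -0.41662968  0.022     ]
 [ 0.53170505 -0.57375269  0.022     ]
 [ 0.32345188 -0.41031826  0.022     ]]
[[ 0.49779185 -0.07765692  0.1       ]]
[[0.57361062 0.03469611 0.1       ]]
```

View pics/ta.png

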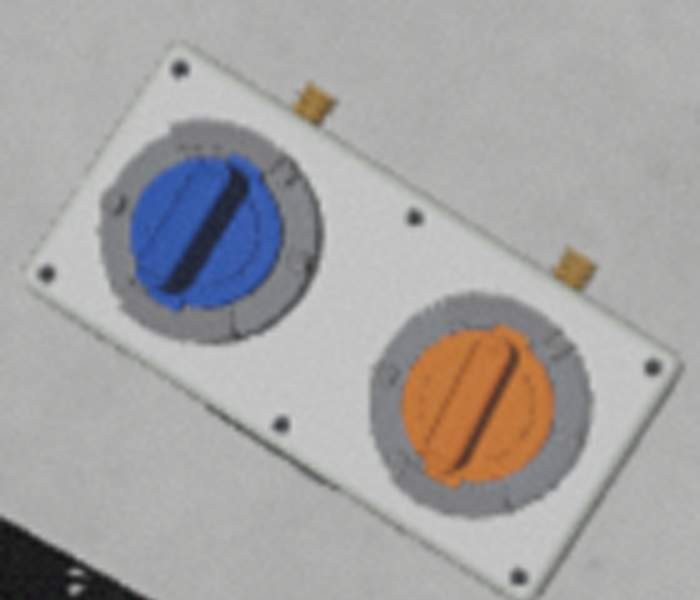

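View pics/sb.png

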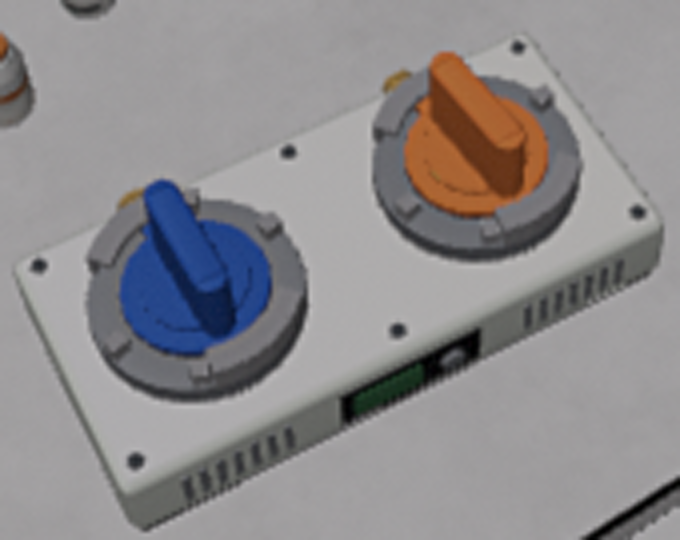

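The top crop shows four corner screws at (180,68), (653,368), (519,577) and (47,273). In the scene crop the same screws are at (39,265), (518,47), (638,212) and (136,461). Both bars lie along the sampler's x, so both covers are locked.

Run:
```python
from h import *
import pickle
d=pickle.load(open("d0.pkl","rb"))
T=(np.array([(180,68),(653,368),(519,577),(47,273)])+.5)/5-.5+[170,185]
S=(np.array([(39,265),(518,47),(638,212),(136,461)])+.5)/4-.5+[205,240]
# order top: barb-left(blue), barb-right(orange), front-right, front-left ; scene: same? check
A=onz(d["top"],T,.052)
B=onz(d["scene"],S,.052)
print(A,B[:, :2])
for P in(A,B):
    c=P.mean(0); x=(P[0]+P[1]-P[2]-P[3]); y=(P[0]+P[3]-P[1]-P[2])
    print("c",c,"yawx",np.degrees(np.arctan2(x[1],x[0])),"yawy-90",np.degrees(np.arctan2(y[1],y[0]))-90)
    a=(np.arctan2(x[1],x[0])+np.arctan2(y[1],y[0])-np.pi/2)/2
    print("orange",c[:2]-.07*np.array([-np.sin(a),np.cos(a)]),"blue",c[:2]+.07*np.array([-np.sin(a),np.cos(a)]))
# tray via scene, corner ring rim .022
s=np.ascontiguousarray(d["scene"]["pixels"][:,:,::-1]);hsv=cv2.cvtColor(s,cv2.COLOR_BGR2HSV)
for n in("top","scene"):
    hsv=cv2.cvtColor(np.ascontiguousarray(d[n]["pixels"]),cv2.COLOR_RGB2HSV)
    m=cv2.inRange(hsv,(65,90,40),(90,255,255));k,l,st,c=cv2.connectedComponentsWithStats(m)
    i=1+np.argmax(st[1:,4]);ct=cv2.findContours((l==i).astype(np.uint8),0,2)[0][0]
    q=cv2.approxPolyDP(cv2.convexHull(ct),6,True).reshape(-1,2);P=onz(d[n],q,.022);print(n,q.tolist(),P.mean(0),P[:,:2].tolist())
```

```text
[[ 0.65166427  0.05927184  0.052     ]
 [ 0.51401926 -0.1479161   0.052     ]
 [ 0.42415143 -0.0875981   0.052     ]
 [ 0.56177045  0.11871266  0.052     ]] [[ 0.64927522  0.05582818]
 [ 0.51193012 -0.15073732]
 [ 0.42175011 -0.09083963]
 [ 0.55916133  0.11580389]]
c [ 0.53790135 -0.01438243  0.052     ] yawx -33.6719097271425 yawy-90 -33.65150942514801
orange [ 0.49910117 -0.07264516] blue [0.57670153 0.0438803 ]
c [ 0.53552919 -0.01748622  0.052     ] yawx -33.61904987508608 yawy-90 -33.62124479582949
orange [ 0.49677129 -0.07577708] blue [0.5742871  0.04080464]
top [[417, 197], [485, 246], [419, 340], [350, 290]] [ 0.48710658 -0.4131396   0.022     ] [[0.6488597090215056, -0.4169031677634052], [0.5331450756195184, -0.5684960325563033], [0.3255080825644707, -0.4095275340859117], [0.4409134429941372, -0.2576316577656536]]
scene [[403, 135], [465, 206], [388, 239], [333, 157]] [ 0.48307179 -0.41406421  0.022     ] [[0.5275838041618157, -0.5724548343413794], [0.32164063121026026, -0.4114996431563185], [0.4363743922795153, -0.2503117519077125], [0.6466883444494147, -0.42199059411462925]]
```

```bash
cat >> h.py <<'E'
from scipy.spatial.transform import Rotation as Ro
def move(o,p,yaw,ref=None):
    "shift (tool mm) and rotvec from pose o to TCP p pointing straight down at yaw"
    R=Ro.from_euler("xyz",o["tcp_rot"],degrees=True); 
    G=Ro.from_euler("xyz",[180,0,yaw],degrees=True)
    return np.round(R.inv().apply(np.array(p)-o["ee_pos"])*1000,1),np.round((R.inv()*G).as_rotvec(degrees=True),1)
E
python3 - <<'E'
from plant import *
from h import *
print(move(get_obs(),[.498,-.074,.2],146.4))
E
```

```text
(array([-501.4, -527.4,    5.3]), array([-0.1,  0. , 19.8]))
```

Call:
{"name": "play_rows", "arguments": {"series": "1 -25 -26 0 0 0 2; 1 -58 -61 0 0 0 4; 1 -91 -96 0 0 0 6; 1 -124 -131 1 0 0 8; 1 -157 -166 1 0 0 10; 1 -190 -200 2 0 0 12; 1 -223 -235 2 0 0 14; 1 -256 -270 3 0 0 16; 1 -289 -304 3 0 0 18; 1 -322 -339 4 0 0 19.8", "squeeze": 30}}

```text
t: 1.1
ee_pos: [0.3694, 0.1506, 0.2014]
tcp_rot: [180.0, 0.0, 146.3]
wrist_force: [1.1, 0.9, -0.3]
gripper_width: 1.001
grasp_force: 0.0
```

Run:
```python
from plant import *
from h import *
o=get_obs();print(o["t"],o["ee_pos"],o["tcp_rot"],move(o,[.498,-.074,.2],146.4))
```

```text
1.1 [0.36939374 0.15064676 0.20139533] [1.79970790e+02 1.58791882e-02 1.46332658e+02] (array([-231.6, -115.7,    1.4]), array([ 0. ,  0. , -0.1]))
```

Call:
{"name": "play_rows", "arguments": {"series": "1 -35 -17 0 0 0 0; 1 -75 -37 0 0 0 0; 1 -115 -57 0 0 0 0; 1 -155 -77 0 0 0 0; 1 -190 -95 1 0 0 0; 1 -215 -108 1 0 0 0; 1 -227 -113 1 0 0 0; 1 -231.5 -115.5 1 0 0 0; 1 -231.5 -115.5 1 0 0 0; 1 -231.5 -115.5 1 0 0 0"}}

```text
t: 2.1
ee_pos: [0.4973, -0.0707, 0.2003]
tcp_rot: [180.0, -0.1, 146.5]
wrist_force: [-0.1, 0.2, -1.3]
gripper_width: 1.002
grasp_force: 0.0
```

Run:
```python
from plant import *
from h import *
import pickle
o=get_obs();print(o["t"],o["ee_pos"],o["tcp_rot"])
d=pickle.load(open("d0.pkl","rb"))
w=d["wrist"]=get_image("wrist");d["obs"]=o
pickle.dump(d,open("d1.pkl","wb"))
im=np.ascontiguousarray(w["pixels"][:,:,::-1])
print("cam",-w["R"].T@w["t"])
cv2.imwrite("pics/w1.png",im)
```

```text
2.1 [ 0.49728943 -0.07066508  0.20028596] [ 1.79993238e+02 -5.40876433e-02  1.46475263e+02]
cam [ 0.43188892 -0.02699023  0.37964864]
```

View pics/w1.png

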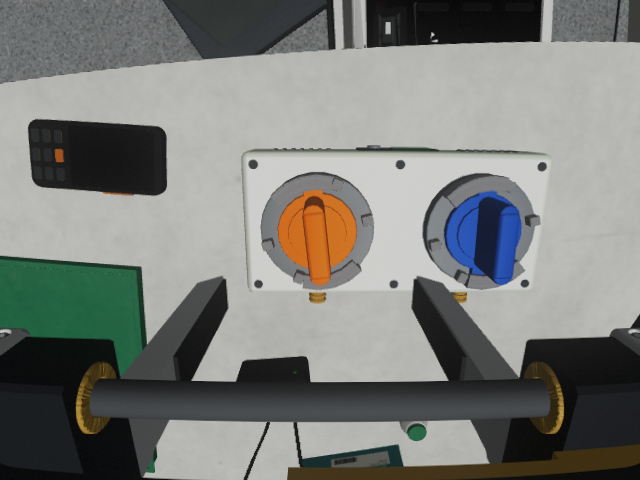

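The wrist view shows the orange bar top from about (314,198) to (319,280). The sampler screws are at (253,164), (542,167), (525,283) and (258,284).

Run:
```python
from h import *
import pickle
d=pickle.load(open("d1.pkl","rb"));w=d["wrist"]
# order: blue-barb, orange-barb, orange-front, blue-front
P=onz(w,[(525,283),(258.5,284),(253.5,164),(542,167)],.052)
c=P.mean(0); x=P[0]+P[1]-P[2]-P[3]; y=P[0]+P[3]-P[1]-P[2]
a=np.arctan2(x[1],x[0]);b=np.arctan2(y[1],y[0])-np.pi/2
print(P,c,np.degrees([a,b]));a=(a+b)/2;n=np.array([-np.sin(a),np.cos(a)]);u=np.array([np.cos(a),np.sin(a)])
o=c[:2]-.07*n;print("orange",o,"blue",c[:2]+.07*n)
# overlay hypothesised bar top & base circle from combined estimate on all pictures
o=(np.array([.4991,-.0726])+[.4968,-.0758]+o)/3;a=np.radians(-33.64);n=np.array([-np.sin(a),np.cos(a)]);u=np.array([np.cos(a),np.sin(a)]);print("avg",o)
out=[]
for k,(x0,y0) in(("wrist",(265,165)),("top",(215,215)),("scene",(274,228))):
    im=np.ascontiguousarray(d[k]["pixels"][y0:y0+100,x0:x0+100,::-1]);im=cv2.resize(im,None,fx=4,fy=4,interpolation=cv2.INTER_CUBIC)[:,:, :]
    im=im[:400,:266] if 0 else im
    q=[np.r_[o+i*.026*u+j*.008*n,.114] for i,j in((1,1),(1,-1),(-1,-1),(-1,1))]
    q2=[np.r_[o+.033*np.array([np.cos(t),np.sin(t)]),.079] for t in np.linspace(0,6.28,40)]
    for s,col in((q,(0,255,0)),(q2,(255,255,0))):
        p=((proj(d[k],s)-[x0,y0]+.5)*4).astype(np.int32);cv2.polylines(im,[p],True,col,1)
    out.append(im)
im=np.hstack(out);im=cv2.resize(im,(800,267),interpolation=cv2.INTER_AREA);cv2.imwrite("pics/ov.png",im)
```

```text
[[ 0.65070469  0.05894379  0.052     ]
 [ 0.51352679 -0.14815808  0.052     ]
 [ 0.42330102 -0.08795788  0.052     ]
 [ 0.56104903  0.1182177   0.052     ]] [ 0.53714538 -0.01473862  0.052     ] [-33.59141793 -33.63317241]
orange [ 0.49839547 -0.07303479] blue [0.5758953  0.04355755]
avg [ 0.49809849 -0.0738116 ]
```

View pics/ov.png

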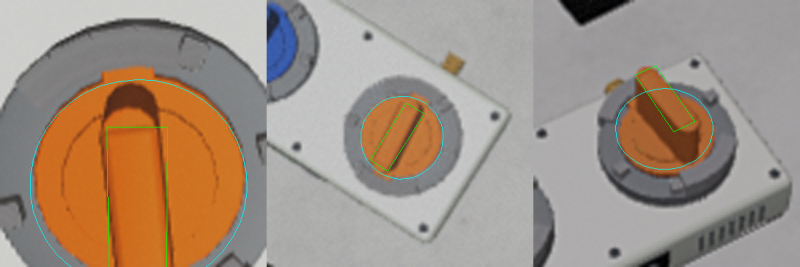

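The overlay fits in all three views, so the centre of the orange bar is about (0.498, -0.0735).

Run:
```python
from plant import *
from h import *
o=get_obs();print(o["ee_pos"],o["tcp_rot"],move(o,[.4982,-.0735,.087],146.4))
```

```text
[ 0.49733593 -0.07055639  0.20038383] [ 1.79991018e+02 -3.73095655e-02  1.46495605e+02] (array([ -2.4,  -2. , 113.4]), array([ 0. , -0. ,  0.1]))
```

Call:
{"name": "play_rows", "arguments": {"series": "1 -2.4 -2 10 0 0 0; 1 -2.4 -2 25 0 0 0; 1 -2.4 -2 40 0 0 0; 1 -2.4 -2 55 0 0 0; 1 -2.4 -2 70 0 0 0; 1 -2.4 -2 85 0 0 0; 1 -2.4 -2 98 0 0 0; 1 -2.4 -2 107 0 0 0; 1 -2.4 -2 113 0 0 0; 1 -2.4 -2 113 0 0 0"}}

```text
t: 3.15
ee_pos: [0.4982, -0.0746, 0.0866]
tcp_rot: [-180.0, -0.1, 146.4]
wrist_force: [-1.0, 0.4, 0.1]
gripper_width: 0.997
grasp_force: 0.0
```

Run:
```python
from plant import *
from h import *
o=get_obs();print(o["ee_pos"],o["tcp_rot"],o["wrist_force"],move(o,[.4982,-.0735,.087],146.4))
```

```text
[ 0.49817433 -0.07460117  0.0865778 ] [-1.79976342e+02 -9.23829095e-02  1.46411699e+02] [-0.95584174  0.41860362  0.06577559] (array([ 0.6,  0.9, -0.4]), array([-0. , -0.1,  0. ]))
```

Close on the bar.

Call:
{"name": "play_rows", "arguments": {"series": "0.5 0.6 0.9 0 0 0 0; 0 0.6 0.9 0 0 0 0; 0 0.6 0.9 0 0 0 0; 0 0.6 0.9 0 0 0 0; 0 0.6 0.9 0 0 0 0; 0 0.6 0.9 0 0 0 0; 0 0.6 0.9 0 0 0 0; 0 0.6 0.9 0 0 0 0; 0 0.6 0.9 0 0 0 0; 0 0.6 0.9 0 0 0 0", "squeeze": 30}}

```text
t: 4.15
ee_pos: [0.4988, -0.0739, 0.0874]
tcp_rot: [-180.0, -0.0, 146.4]
wrist_force: [-1.6, -1.5, -0.4]
gripper_width: 0.187
grasp_force: 3.1
```

Call:
{"name": "play_rows", "arguments": {"series": "0 0 0 0 0 0 0; 0 0 0 0 0 0 0; 0 0 0 0 0 0 0; 0 0 0 0 0 0 0; 0 0 0 0 0 0 -3; 0 0 0 0 0 0 -6; 0 0 0 0 0 0 -10; 0 0 0 0 0 0 -14; 0 0 0 0 0 0 -18; 0 0 0 0 0 0 -20"}}

```text
t: 5.15
ee_pos: [0.4987, -0.0738, 0.0874]
tcp_rot: [180.0, -0.0, 166.5]
wrist_force: [-0.3, 0.8, 0.6]
gripper_width: 0.166
grasp_force: 29.9
```

Twist to a total of 75°.

Call:
{"name": "play_rows", "arguments": {"series": "0 0 0 0 0 0 -6; 0 0 0 0 0 0 -12; 0 0 0 0 0 0 -18; 0 0 0 0 0 0 -25; 0 0 0 0 0 0 -32; 0 0 0 0 0 0 -39; 0 0 0 0 0 0 -45; 0 0 0 0 0 0 -50; 0 0 0 0 0 0 -55; 0 0 0 0 0 0 -55"}}

```text
t: 6.15
ee_pos: [0.4988, -0.0738, 0.0874]
tcp_rot: [180.0, -0.0, -138.6]
wrist_force: [0.0, -0.1, -1.2]
gripper_width: 0.171
grasp_force: 29.9
```

Run:
```python
from plant import *
from h import *
o=get_obs();print(o["ee_pos"],o["tcp_rot"],o["wrist_force"],o["ft_torque"],o["joint_pos"],o["gripper_width"])
im=get_image("top");cv2.imwrite("pics/t2.png",cv2.resize(im["pixels"][180:330,165:325,::-1],None,fx=4,fy=4))
```

```text
[ 0.49878028 -0.07381329  0.08738042] [ 1.79997276e+02 -2.71192424e-03 -1.38603373e+02] [ 0.00990905 -0.07128571 -1.19862399] [ 0.08658657  0.00763457 -0.04212227] [-1.82609255e+01  1.09610475e+01  1.04562305e+02 -1.06843133e-03
  6.44803685e+01 -1.49657092e+02] 0.17138253708104462
```

View pics/t2.png

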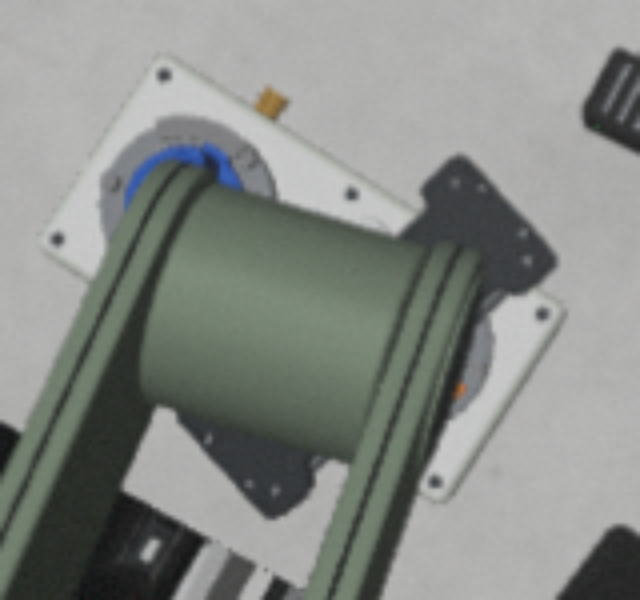

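The arm hides the cover in this view, but the grip width (16 mm) and the low torque agree with a good twist. I'll lift straight up gently, watching the force.

Call:
{"name": "play_rows", "arguments": {"series": "0 0 0 -1 0 0 0; 0 0 0 -2 0 0 0; 0 0 0 -4 0 0 0; 0 0 0 -6 0 0 0; 0 0 0 -8 0 0 0; 0 0 0 -11 0 0 0; 0 0 0 -14 0 0 0; 0 0 0 -17 0 0 0; 0 0 0 -20 0 0 0; 0 0 0 -20 0 0 0"}}

```text
t: 7.2
ee_pos: [0.4993, -0.0739, 0.1081]
tcp_rot: [-179.9, 0.0, -138.6]
wrist_force: [-0.2, 0.3, -0.5]
gripper_width: 0.166
grasp_force: 29.9
```

Call:
{"name": "play_rows", "arguments": {"series": "0 0 0 -6 0 0 0; 0 0 0 -16 0 0 0; 0 0 0 -30 0 0 0; 0 0 0 -45 0 0 3; 0 0 0 -60 0 0 8; 0 0 0 -75 0 0 14; 0 0 0 -85 0 0 21; 0 0 0 -90 0 0 28; 0 0 0 -92 0 0 35; 0 0 0 -92 0 0 40"}}

```text
t: 8.2
ee_pos: [0.4996, -0.074, 0.2015]
tcp_rot: [-179.9, 0.2, -178.8]
wrist_force: [-0.7, 0.5, -1.1]
gripper_width: 0.168
grasp_force: 29.9
```

Run:
```python
from plant import *
from h import *
o=get_obs();print(o["ee_pos"],o["tcp_rot"],o["wrist_force"],o["gripper_width"],move(o,[.485,-.4136,.2],141.4))
im=get_image("scene");cv2.imwrite("pics/s3.png",im["pixels"][:,:,::-1])
```

```text
[ 0.49959367 -0.0740372   0.20151657] [-1.79944979e+02  1.55528617e-01 -1.78831451e+02] [-0.68831253  0.50230838 -1.07635558] 0.16778643273686444 (array([  21.5, -339.2,    1.8]), array([ 0. ,  0.2, 39.8]))
```

View pics/s3.png

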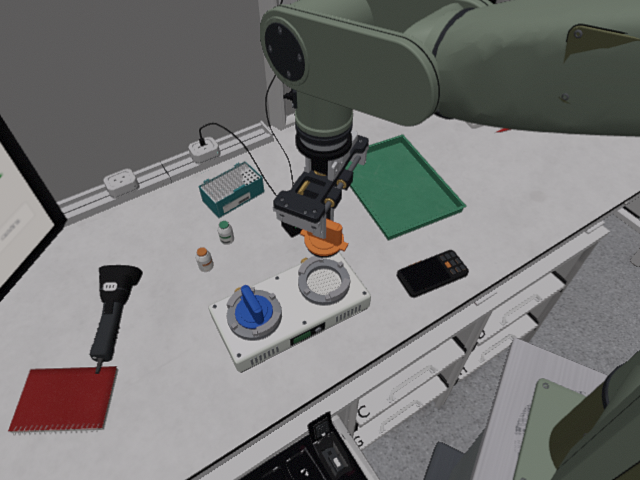

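The cover is off and in the gripper at about (325,237), and the socket at (323,280) is open. The blue cover is unchanged. Next I'll carry it over the tray.

Call:
{"name": "play_rows", "arguments": {"series": "0 1 -16 0 0 0 4; 0 3 -50 0 0 0 9; 0 6 -90 0 0 0 14; 0 8 -130 0 0 0 19; 0 11 -170 0 0 0 24; 0 13 -210 0 0 0 29; 0 16 -250 1 0 0 33; 0 18 -290 1 0 0 36; 0 20.5 -322 1 0 0 39; 0 21.5 -339 2 0 0.2 40"}}

```text
t: 9.25
ee_pos: [0.4851, -0.4165, 0.1985]
tcp_rot: [-179.9, -0.1, 141.3]
wrist_force: [-0.5, 0.0, -0.8]
gripper_width: 0.17
grasp_force: 29.9
```

Run:
```python
from plant import *
from h import *
im=get_image("wrist");im=get_image("top")
o=get_obs();print(o["ee_pos"],o["tcp_rot"],o["wrist_force"],o["gripper_width"],move(o,[.485,-.4136,.033],141.4))
```

```text
[ 0.485116   -0.4158349   0.19791279] [-1.79894872e+02 -1.28198128e-01  1.41306881e+02] [-0.15045012  0.03764839 -0.87363665] 0.17097136671495852 (array([  1.1,   2. , 164.9]), array([-0.1, -0.1, -0.1]))
```

Call:
{"name": "play_rows", "arguments": {"series": "0 0 0 10 0 0 0; 0 0 0 28 0 0 0; 0 0 0 48 0 0 0; 0 0 0 68 0 0 0; 0 0 0 88 0 0 0; 0 0 0 108 0 0 0; 0 0 0 126 0 0 0; 0 0 0 140 0 0 0; 0 0 0 149 0 0 0; 0 0 0 153 0 0 0"}}

```text
t: 10.35
ee_pos: [0.4849, -0.4119, 0.0434]
tcp_rot: [-180.0, -0.3, 141.5]
wrist_force: [-0.9, -0.1, -1.4]
gripper_width: 0.17
grasp_force: 29.9
```

Call:
{"name": "play_rows", "arguments": {"series": "0 0 0 1 0 0 0; 0 0 0 2 0 0 0; 0 0 0 3 0 0 0; 0 0 0 4 0 0 0; 0 0 0 5 0 0 0; 0 0 0 6 0 0 0; 0 0 0 7 0 0 0; 0 0 0 8 0 0 0; 0 0 0 9 0 0 0; 0 0 0 9 0 0 0"}}

```text
t: 11.35
ee_pos: [0.485, -0.4129, 0.0352]
tcp_rot: [-179.9, -0.2, 141.4]
wrist_force: [-0.6, -0.3, -0.8]
gripper_width: 0.172
grasp_force: 29.9
```

Call:
{"name": "play_rows", "arguments": {"series": "0 0 0 0.3 0 0 0; 0 0 0 0.6 0 0 0; 0 0 0 0.9 0 0 0; 0 0 0 1.2 0 0 0; 0 0 0 1.5 0 0 0; 0 0 0 1.8 0 0 0; 0 0 0 2 0 0 0; 0 0 0 2 0 0 0; 0 0 0 2 0 0 0; 0 0 0 2 0 0 0"}}

```text
t: 12.35
ee_pos: [0.4851, -0.4131, 0.034]
tcp_rot: [-179.9, -0.2, 141.4]
wrist_force: [-2.4, 1.1, 6.2]
gripper_width: 0.168
grasp_force: 29.9
```

Contact made (about 7 N), so release.

Call:
{"name": "play_rows", "arguments": {"series": "0.2 0 0 0 0 0 0; 0.24 0 0 0 0 0 0; 0.3 0 0 0 0 0 0; 0.4 0 0 0 0 0 0; 0.6 0 0 0 0 0 0; 0.8 0 0 0 0 0 0; 1 0 0 0 0 0 0; 1 0 0 0 0 0 0; 1 0 0 0 0 0 0; 1 0 0 0 0 0 0"}}

```text
t: 13.35
ee_pos: [0.4851, -0.4131, 0.0335]
tcp_rot: [-179.9, -0.2, 141.4]
wrist_force: [-0.1, 1.1, -0.9]
gripper_width: 0.859
grasp_force: 0.0
```

Call:
{"name": "play_rows", "arguments": {"series": "1 0 0 -3 0 0 0; 1 0 0 -10 0 0 0; 1 0 0 -22 0 0 0; 1 0 0 -40 0 0 0; 1 0 0 -60 0 0 0; 1 0 0 -85 0 0 0; 1 0 0 -110 0 0 0; 1 0 0 -135 0 0 0; 1 0 0 -155 0 0 0; 1 0 0 -160 0 0 0"}}

```text
t: 14.35
ee_pos: [0.4872, -0.4149, 0.1983]
tcp_rot: [-179.9, 0.2, 141.4]
wrist_force: [-0.7, 0.2, -0.6]
gripper_width: 1.001
grasp_force: 0.0
```

Run:
```python
from plant import *
from h import *
o=get_obs();print(o["t"],o["ee_pos"],o["wrist_force"],o["gripper_width"])
a=get_image("wrist")["pixels"][:,:,::-1];b=get_image("scene")["pixels"][:,:,::-1]
cv2.imwrite("pics/f.png",cv2.resize(np.hstack([a,b]),(800,300),interpolation=cv2.INTER_AREA))
```

```text
14.35 [ 0.48717281 -0.41490575  0.19828808] [-0.72135805  0.18016268 -0.55700588] 1.0007078276779953
```

View pics/f.png

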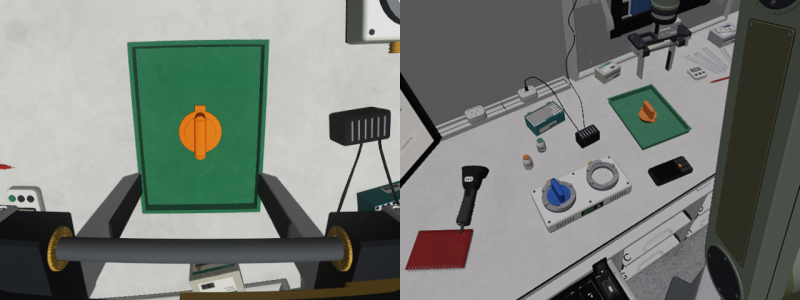

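The cover stands flat in the tray with its bar up, at about (200,131) in the left half. The blue cover is still locked at (557,191), and the gripper is clear.

```bash
python3 -c "
from plant import *
print(hand_in())"
```

```text
the job is handed in; nothing more can be done
None
```

I took off the orange cover and set it flat in the green tray with its grip bar up; the blue cover is still fitted and locked, and the job was handed in at about 14.4 s with the gripper clear (the verdict was not shown).

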